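# Swing the desk tidy square to the socket rail

## Robot

A 6-joint arm with a two-finger parallel gripper is mounted at the origin on the work surface. World frame = base frame: x ahead of the robot, y to its left, z up, the work surface at z = 0. Lengths are in m, angles in rad, forces in N, time in s.
With the tool pointing down it reaches from about 0.375 to 0.9 m from the base axis. Payload 3.1 kg.
Tool frame: the origin (TCP) lies at the very end of the fingers, on their centre line; the grasp point (between the pads) lies 19 mm behind it (hold_point_z is the distance from the TCP to the grasp point, in m); y points along the fingers, x is the direction in which the jaws open and shut, and the axes are right-handed (so a half turn about y gives the same grasp; the last joint's range is limited). The gripper opens to 85 mm and grips with 20 to 120 N. Pads are 22 mm wide; open, the fingers measure 114 mm over their backs; the gripper's body (76 mm by 85 mm) begins 54 mm behind the grasp point. The pads swing forward as they close: fully open they stand 13 mm farther back than shut.
Start: joints at [1.052, 0.527, 1.433, -0, 1.181, -0.178], TCP at [0.209, 0.589, 0.231] pointing down, gripper open.
Joint ranges: [-3.08, 3.08], [-0.75, 2.2], [0.22, 2.44], [-1.43, 4.57], [0, 2.65], [-2.85, 2.85]. Speed limits (rad/s): [2.79, 2.79, 3.14, 3.14, 3.14, 3.14].

## Interface

Orientations are given as a rotation vector (axis times angle).
In Python, from bench import get_obs, get_image, hand_in, cut_out, hold_point_z gives the robot as it stands.
- The arm moves only by the tool apply_moves, never from a script. Its argument "motion" is a list of rows, each an object with "offset": the shift along the tool's x, y, z normalised to -1 to 1, where 1 is 0.5 m, a list of three; "rot": the turn, a rotation vector about the tool's x, y, z normalised to -1 to 1, where 1 is pi/4 rad, a list of three; "gripper": the opening, from -1 (shut) to 1 (fully open). In form: [{"offset": [tx, ty, tz], "rot": [ax, ay, az], "gripper": gripper}, ...]. A call has 1 to 5 rows; each row is the pose to reach, as a shift and turn from the pose measured when the call began, along the tool's axes at that moment; what a row does not reach only later rows make up. A row lasts 1/12 s, in which the tool goes at most 41.7 mm and 7.16 degrees, less where a joint would pass 70% of its speed; a pose out of reach is approached as far as the arm can. A call with a number of a shift or a turn outside -1 to 1 is refused whole. A call with a gripper value outside its range is refused whole. The fingers move at their own pace and stop on an object; "grip_force" is the grip in N (left out, the last holds). Time passes only in rows, so rows that repeat a pose let the fingers close. It gives the time, the measured TCP pose, the force and the opening at its end, in the units of the state.
- get_obs(): the state, without advancing time (a new reading comes with each control period).
- get_image(name): name is "scene" or "top" or "wrist"; returns a dict with "color" (420x560x3 uint8, blue, green, red), "fx", "fy", "cx", "cy" (pixels), "rvec" (rotation vector, rad) and "tvec" (3), from world to camera coordinates, as OpenCV has them; the wrist camera has in their place "mount" (4x4, takes a point from camera to tool coordinates, whose origin is the TCP and whose axes are the tool frame's). Camera axes: x right, y down, z forward; pixel columns grow to the right and rows downward; lengths in m; the calibration is good to about 2 mm. A picture is of the moment at which its call begins: read the wrist's pose just before it. There is no depth.
- hand_in(): hands the job in, once; it reports no verdict.
Trained networks look in a picture, given as the dict that the camera call returned (one of the last four; its "shot" number tells which), for a name from the list of things; names that differ only in an ending like _2 or _b are one class to them, and where a whole thing is asked for, a point or a joint stands for the part that bears it (a point fixed in the world has none). Each returns a list of dicts, best first, with "conf" (0 to 1); they miss things now and then, are a little off and sometimes report something else, mostly with a low value. They report only what shows in the picture. A call takes as long as a camera call.
- cut_out(label, picture): "region" (420x560 bool, what is visible of it) and "rect" ([left, top, width, height] in pixels, round what is visible of it).
The state is a dict: "time_s": time; "joint_positions": joint angles; "joint_vel": joint speeds; "joint_torque": joint torques, N m; "eef_pos": TCP position; "orientation": TCP orientation; "force": force on the tool from outside, world axes, zero at the start; "ft_torque": the same for the moment, N m; "opening": finger opening in m.
Only numpy, scipy, OpenCV 4.12 (cv2) and the standard library are available. Lean on these libraries where they do the work, as an engineer would, in place of code of your own. Each camera call takes 0.05 s, during which the arm holds its last target. There are 200 camera calls.

## Task

The long desk tidy with the tape dispenser has been left swung out askew across the reception desk. Without lifting it, swing it round about its heavy dispenser end (a push near its free end does it) until it lies parallel to the socket rail, with room left for plugs all along between the two. Keep the dispenser end in its place, and leave the short pen tray and the mug where they are.

Things in the scene. Friction and masses are not known exactly. Their poses are not given: they have to be found in the camera images.
- tidy: Loose black desk tidy, 0.65 kg, most of it in a round tape-dispenser base (80 mm across; amber tape roll to 78 mm high). A pen tray 80 mm wide, 32 mm high runs from it along own -y to a flat free end, 235 mm from the origin (centre of the round base, desk level). Pushed near the free end it turns about the base. Starts with that end swung 20 to 30 deg clockwise (from above), away from the rail.
- rail: Fixed aluminium socket rail beyond the tidy, 300 mm long (own y), 45 mm deep, 40 mm high, white sockets on top. Origin: centre of its underside; own x points away from the tidy. The tidy's round base stands 60 to 90 mm off its near long face. When the tidy is right, its axes are parallel to the rail's, its free end towards the rail's -y; the rail does not stop it there.
- short_tray: Bystander: a short open black pen tray without a dispenser, 80 mm wide, 170 mm long (along its y), 32 mm high, loose, holding a pencil and an eraser. Origin: centre of its underside.
- mug: Bystander: a white mug, 80 mm across, 90 mm high, with its handle at its own +y, loose. Origin: centre of its underside.

How it is judged:
At the end, for the whole second after the job is handed in: The tidy lies flat and at rest on the desk, parallel to the rail within 10 degrees, its dispenser end within 20 mm of where it started; the short tray and the mug are within 30 mm of where they stood (angle between the y axis of tidy and the y axis of rail, either way round below 0.175 rad and distance of tidy from where it was at the start of the episode below 0.02 m and angle between tidy's own z axis and vertical below 0.08 rad and height (world z) of tidy below 0.01 m and linear speed of tidy below 0.01 m/s and angular speed of tidy below 0.05 rad/s and distance of each of short_tray, mug from where it was at the start of the episode below 0.03 m); the robot touches nothing.
It fails at once if the short pen tray was shifted or knocked (distance of short_tray from where it was at the start of the episode above 0.03 m).
It fails at once if the mug was shifted or knocked (distance of mug from where it was at the start of the episode above 0.03 m).
It fails at once if the tidy was tipped up (angle between tidy's own z axis and vertical above 0.3 rad).
It fails at once if the tidy was lifted off the desk (height (world z) of tidy above 0.02 m).
It also fails if it takes over 29 s, if anything falls off the work surface, if the arm or the gripper's body presses on something with over 40 N, if the wrist force passes 120 N, or if a joint passes its speed limit or range.

## Working session

There is one attempt and no reset: what is moved stays moved. The work goes in short steps, Python scripts to look and compute and a tool call to move; the robot and the scene stay as the last step left them, time stands still between calls to the robot, and variables do not carry over. Pictures are saved under pics/ and viewed, about 8 in all and at most 12, crops included, and the job is handed in when it is done.

Besides the shell and the picture viewer there is one more tool, called after "Request:" as name(argument=value, ...), one argument or row to a line, values as JSON. apply_moves: Moves the arm, as the interface text tells. Scaled input: -1 to 1 covers 0.5 m each way for a shift and pi/4 rad each way for a turn. Its arguments: {"type":"object","properties":{"motion":{"type":"array"},"grip_force":{"type":"number"}},"required":["motion"]}

```bash
mkdir -p pics; cat > h.py <<'E'
import numpy as np,cv2
from bench import *
def ray(p,uv,z):
    R=cv2.Rodrigues(np.array(p["rvec"],float))[0];t=np.array(p["tvec"],float).ravel()
    c=-R.T@t
    uv=np.atleast_2d(uv).astype(float)
    d=np.c_[(uv[:,0]-p["cx"])/p["fx"],(uv[:,1]-p["cy"])/p["fy"],np.ones(len(uv))]@R
    return c+d*((z-c[2])/d[:,2])[:,None]
E
python3 - <<'E'
from h import *
for n in("top","scene"):
    p=get_image(n);cv2.imwrite(f"pics/{n}0.png",p["color"])
    for l,z in(("tidy",.03),("rail",.04),("short_tray",.032),("mug",.09)):
        for r in cut_out(l,p)[:2]:
            m=r["region"];c=cv2.findContours(m.astype(np.uint8),0,2)[0]
            b=cv2.boxPoints(cv2.minAreaRect(np.vstack(c)))
            print(n,l,round(r["conf"],2),r["rect"],b.round().tolist(),ray(p,b,z)[:,:2].round(3).tolist())
o=get_obs();print(o["eef_pos"],o["orientation"],o["opening"],cv2.Rodrigues(np.array(o["orientation"]))[0].round(3))
E
```

```text
top tidy 0.57 [254.8, 205.0, 99.3, 40.0] [[253.0, 233.0], [257.0, 203.0], [352.0, 216.0], [348.0, 246.0]] [[0.567, 0.052], [0.654, 0.044], [0.622, -0.233], [0.536, -0.221]]
top tidy 0.52 [70.9, 236.8, 66.6, 39.8] [[71.0, 265.0], [76.0, 237.0], [138.0, 249.0], [133.0, 277.0]] [[0.466, 0.561], [0.545, 0.553], [0.516, 0.375], [0.437, 0.384]]
top rail 0.79 [226.8, 142.8, 107.2, 47.3] [[228.0, 172.0], [327.0, 142.0], [332.0, 161.0], [233.0, 191.0]] [[0.741, 0.13], [0.839, -0.156], [0.782, -0.173], [0.686, 0.111]]
top short_tray 0.81 [70.9, 235.5, 67.6, 41.0] [[70.0, 266.0], [75.0, 236.0], [140.0, 247.0], [135.0, 276.0]] [[0.465, 0.561], [0.547, 0.556], [0.522, 0.37], [0.439, 0.378]]
top mug 0.92 [416.9, 231.1, 43.0, 32.6] [[416.0, 233.0], [459.0, 231.0], [460.0, 261.0], [417.0, 263.0]] [[0.571, -0.397], [0.577, -0.514], [0.496, -0.514], [0.49, -0.398]]
scene tidy 0.79 [229.7, 177.3, 65.0, 52.5] [[226.0, 189.0], [247.0, 166.0], [300.0, 215.0], [279.0, 238.0]] [[0.647, -0.202], [0.503, -0.284], [0.565, 0.05], [0.685, 0.099]]
scene rail 0.96 [181.2, 210.2, 97.8, 48.6] [[177.0, 223.0], [185.0, 202.0], [283.0, 239.0], [275.0, 260.0]] [[0.869, -0.116], [0.794, -0.198], [0.689, 0.12], [0.763, 0.177]]
scene short_tray 0.81 [400.2, 254.1, 77.0, 60.7] [[397.0, 272.0], [417.0, 245.0], [480.0, 295.0], [459.0, 321.0]] [[0.553, 0.391], [0.423, 0.356], [0.467, 0.567], [0.58, 0.586]]
scene mug 0.77 [197.8, 129.0, 22.8, 35.5] [[197.0, 130.0], [220.0, 130.0], [220.0, 162.0], [197.0, 162.0]] [[0.546, -0.521], [0.482, -0.472], [0.623, -0.267], [0.679, -0.311]]
[0.20883395 0.58902176 0.23127819] [-1.35142069 -0.95459161  0.95469299] 0.08522014496621347 [[ 0.334 -0.    -0.943]
 [ 0.943 -0.     0.334]
 [-0.    -1.    -0.   ]]
```

View pics/top0.png

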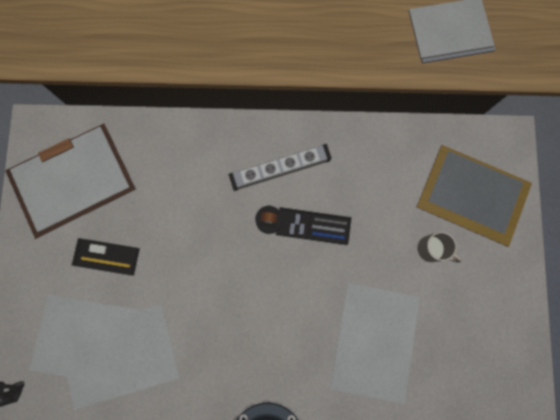

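View pics/scene0.png

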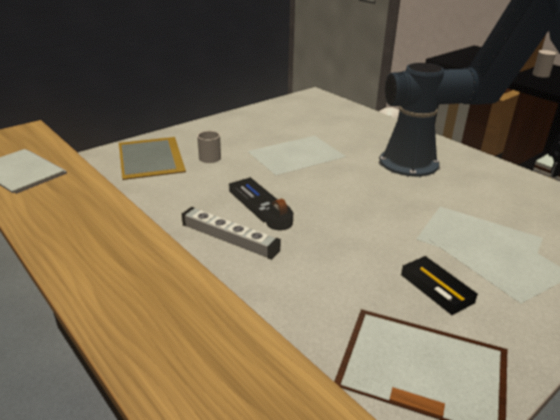

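The top view shows the tidy's base at about px (269,218) and its free end at about (350,230). The rail is above it, at (230,180) to (330,155). The tray at (105,257) and the mug at (437,247) are both well clear. From these I get the base at about (0.605, 0.007), and it needs roughly 25° anticlockwise. I'll push the robot-side face near the free end with shut fingers, keeping the same yaw, and start the approach at height.

Request:
apply_moves(
  motion=[
    {"offset":[-0.5,0,-0.62],"rot":[0,0,0],"gripper":-1},
    {"offset":[-0.5,0,-0.62],"rot":[0,0,0],"gripper":-1},
    {"offset":[-0.5,0,-0.62],"rot":[0,0,0],"gripper":-1},
    {"offset":[-0.5,0,-0.62],"rot":[0,0,0],"gripper":-1},
    {"offset":[-0.5,0,-0.62],"rot":[0,0,0],"gripper":-1},
  ],
)

```text
time_s: 0.92
eef_pos: [0.3185, 0.4101, 0.2315]
orientation: [-1.351, -0.956, 0.955]
force: [-0.3, 0.7, -0.6]
opening: 0.0252
```

Request:
apply_moves(
  motion=[
    {"offset":[-0.33,0,-0.33],"rot":[0,0,0],"gripper":-1},
    {"offset":[-0.33,0,-0.33],"rot":[0,0,0],"gripper":-1},
    {"offset":[-0.33,0,-0.33],"rot":[0,0,0],"gripper":-1},
    {"offset":[-0.33,0,-0.33],"rot":[0,0,0],"gripper":-1},
    {"offset":[-0.33,0,-0.33],"rot":[0,0,0],"gripper":-1},
  ],
)

```text
time_s: 1.33
eef_pos: [0.4083, 0.2217, 0.2318]
orientation: [-1.351, -0.957, 0.954]
force: [0.8, 0.4, -0.5]
opening: 0.0003
```

Request:
apply_moves(
  motion=[
    {"offset":[-0.71,0,-0.39],"rot":[0,0,0],"gripper":-1},
    {"offset":[-0.71,0,-0.39],"rot":[0,0,0],"gripper":-1},
    {"offset":[-0.71,0,-0.39],"rot":[0,0,0],"gripper":-1},
    {"offset":[-0.71,0,-0.39],"rot":[0,0,0],"gripper":-1},
    {"offset":[-0.71,0,-0.39],"rot":[0,0,0],"gripper":-1},
  ],
)

```text
time_s: 1.75
eef_pos: [0.4417, 0.016, 0.232]
orientation: [-1.352, -0.957, 0.954]
force: [1.4, 0.0, -0.3]
opening: 0.0
```

Request:
apply_moves(
  motion=[
    {"offset":[-0.36,0,-0.2],"rot":[0,0,0],"gripper":-1},
    {"offset":[-0.36,0,-0.2],"rot":[0,0,0],"gripper":-1},
    {"offset":[-0.36,0,-0.2],"rot":[0,0,0],"gripper":-1},
    {"offset":[-0.36,0,-0.2],"rot":[0,0,0],"gripper":-1},
    {"offset":[-0.36,0,-0.2],"rot":[0,0,0],"gripper":-1},
  ],
)

```text
time_s: 2.17
eef_pos: [0.476, -0.1894, 0.2323]
orientation: [-1.353, -0.957, 0.953]
force: [0.2, 0.6, 0.3]
opening: 0.0002
```

```bash
python3 - <<'E'
from h import *
o=get_obs();p=get_image("wrist");cv2.imwrite("pics/w1.png",p["color"])
R=cv2.Rodrigues(np.array(o["orientation"]))[0];M=np.array(p["mount"])
T=np.eye(4);T[:3,:3]=R;T[:3,3]=o["eef_pos"];C=np.linalg.inv(T@M)
p["rvec"]=cv2.Rodrigues(C[:3,:3])[0];p["tvec"]=C[:3,3]
for l,z in(("tidy",.032),("rail",.04)):
  for r in cut_out(l,p)[:2]:
    c=cv2.findContours(r["region"].astype(np.uint8),0,2)[0]
    b=cv2.boxPoints(cv2.minAreaRect(np.vstack(c)))
    print(l,round(r["conf"],2),r["rect"],b.round().tolist(),ray(p,b,z)[:,:2].round(3).tolist())
E
```

```text
tidy 0.92 [276.8, 194.4, 238.7, 98.5] [[274.0, 226.0], [505.0, 186.0], [517.0, 256.0], [286.0, 297.0]] [[0.523, -0.215], [0.564, 0.047], [0.659, 0.051], [0.619, -0.233]]
rail 0.63 [374.0, 255.0, 186.0, 118.7] [[371.0, 361.0], [555.0, 253.0], [582.0, 298.0], [397.0, 406.0]] [[0.747, -0.156], [0.663, 0.089], [0.738, 0.116], [0.84, -0.14]]
```

View pics/w1.png

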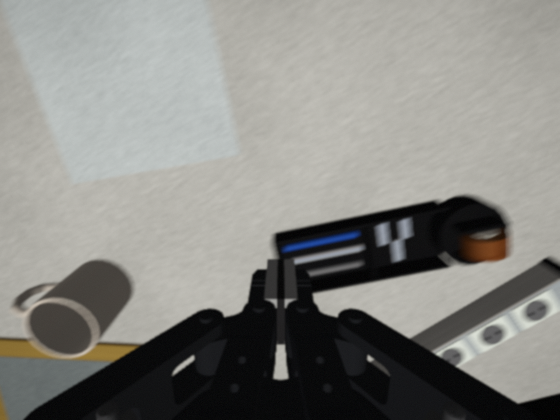

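The wrist view agrees: the tidy's near free corner is at px (276,235), about (0.53, -0.22), and the mug is well off to the left. I'll descend beside it.

Request:
apply_moves(
  motion=[
    {"offset":[0,0.43,0],"rot":[0,0,0],"gripper":-1},
    {"offset":[0,0.43,0],"rot":[0,0,0],"gripper":-1},
    {"offset":[0,0.43,0],"rot":[0,0,0],"gripper":-1},
    {"offset":[0,0.43,0],"rot":[0,0,0],"gripper":-1},
    {"offset":[0,0.43,0],"rot":[0,0,0],"gripper":-1},
  ],
)

```text
time_s: 2.73
eef_pos: [0.4775, -0.1892, 0.0226]
orientation: [-1.356, -0.956, 0.951]
force: [-0.5, 0.3, 0.2]
opening: -0.0001
```

Request:
apply_moves(
  motion=[
    {"offset":[0,0.02,-0.02],"rot":[0,0,0],"gripper":-1},
    {"offset":[0,0.02,-0.02],"rot":[0,0,0],"gripper":-1},
  ],
)

```text
time_s: 2.9
eef_pos: [0.4861, -0.1905, 0.0094]
orientation: [-1.35, -0.954, 0.952]
force: [1.1, 0.2, 0.2]
opening: -0.0
```

Request:
apply_moves(
  motion=[
    {"offset":[0.005,-0.008,-0.015],"rot":[0,0,0],"gripper":-1},
    {"offset":[0.011,-0.008,-0.03],"rot":[0,0,0],"gripper":-1},
    {"offset":[0.016,-0.008,-0.045],"rot":[0,0,0],"gripper":-1},
    {"offset":[0.022,-0.008,-0.06],"rot":[0,0,0],"gripper":-1},
    {"offset":[0.027,-0.008,-0.075],"rot":[0,0,0],"gripper":-1},
  ],
)

```text
time_s: 3.32
eef_pos: [0.5278, -0.1907, 0.015]
orientation: [-1.353, -0.956, 0.952]
force: [-0.1, 0.2, 0.2]
opening: -0.0001
```

Request:
apply_moves(
  motion=[
    {"offset":[0.005,0,-0.015],"rot":[0,0,0],"gripper":-1},
    {"offset":[0.011,0,-0.03],"rot":[0,0,0],"gripper":-1},
    {"offset":[0.016,0,-0.045],"rot":[0,0,0],"gripper":-1},
    {"offset":[0.022,0,-0.06],"rot":[0,0,0],"gripper":-1},
    {"offset":[0.027,0,-0.075],"rot":[0,0,0],"gripper":-1},
  ],
)

```text
time_s: 3.73
eef_pos: [0.5682, -0.1905, 0.0151]
orientation: [-1.352, -0.956, 0.952]
force: [-0.5, -1.1, 0.5]
opening: -0.0002
```

```bash
cat > m.py <<'E'
import sys
from h import *
p=get_image("top");cv2.imwrite(f"pics/{sys.argv[1]}.png",cv2.resize(p["color"][120:290,200:400],None,fx=3,fy=3,interpolation=2))
for l,z in(("tidy",.032),("rail",.04)):
    for r in cut_out(l,p)[:2]:
        c=cv2.findContours(r["region"].astype(np.uint8),0,2)[0]
        b=cv2.boxPoints(cv2.minAreaRect(np.vstack(c)))
        w=ray(p,b,z)[:,:2];e=[w[1]-w[0],w[2]-w[1]];d=max(e,key=np.linalg.norm)
        print(l,round(r["conf"],2),r["rect"],w.round(3).tolist(),"ang",np.degrees(np.arctan2(*d[::-1])).round(1))
# amber roll
h=cv2.cvtColor(p["color"],40);a=cv2.inRange(h,(0,90,40),(18,255,255));a[:190]=0;a[250:]=0;a[:,:240]=0;a[:,300:]=0
y,x=np.nonzero(a);print("amber",len(x),x.mean(),y.mean())
E
python3 m.py t1
```

```text
tidy 0.84 [277.9, 203.1, 54.7, 26.6] [[0.653, -0.027], [0.656, -0.174], [0.586, -0.174], [0.583, -0.028]] ang -88.8
rail 0.66 [228.3, 144.4, 102.5, 46.4] [[0.738, 0.13], [0.837, -0.158], [0.783, -0.175], [0.685, 0.112]] ang -71.0
amber 0 nan nanm.py:12: RuntimeWarning: Mean of empty slice.
  y,x=np.nonzero(a);print("amber",len(x),x.mean(),y.mean())
  ret = ret.dtype.type(ret / rcount)
```

View pics/t1.png

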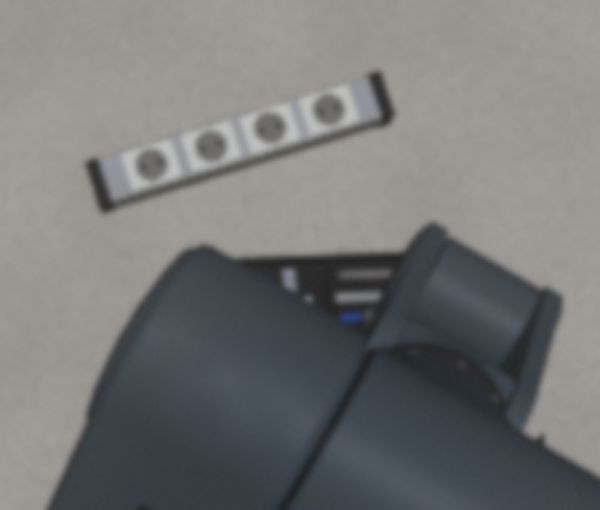

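The crop shows the tidy turned to about -89°, with the arm hiding its base; the rail is at -71°. It is turning as planned, so I'll keep pushing.

Request:
apply_moves(
  motion=[
    {"offset":[0.005,0,-0.014],"rot":[0,0,0],"gripper":-1},
    {"offset":[0.01,0,-0.028],"rot":[0,0,0],"gripper":-1},
    {"offset":[0.014,0,-0.042],"rot":[0,0,0],"gripper":-1},
    {"offset":[0.02,0,-0.056],"rot":[0,0,0],"gripper":-1},
    {"offset":[0.025,0,-0.07],"rot":[0,0,0],"gripper":-1},
  ],
)

```text
time_s: 4.3
eef_pos: [0.6065, -0.1905, 0.0151]
orientation: [-1.353, -0.957, 0.952]
force: [-0.8, -0.2, -0.8]
opening: 0.0003
```

```bash
python3 m.py t2 2>/dev/null; python3 - <<'E'
from h import *
p=get_image("scene");cv2.imwrite("pics/s2.png",cv2.resize(p["color"][100:270,150:350],None,fx=3,fy=3))
for r in cut_out("tidy",p)[:1]: print(r["conf"],r["rect"])
E
```

```text
tidy 0.76 [279.9, 188.9, 52.7, 33.7] [[0.655, -0.023], [0.695, -0.167], [0.616, -0.187], [0.577, -0.044]] ang -74.5
rail 0.86 [228.1, 142.0, 104.1, 51.1] [[0.736, 0.133], [0.837, -0.157], [0.78, -0.175], [0.681, 0.114]] ang -70.8
amber 0 nan nan
0.84 [210.2, 186.0, 84.7, 46.7]
```

View pics/s2.png

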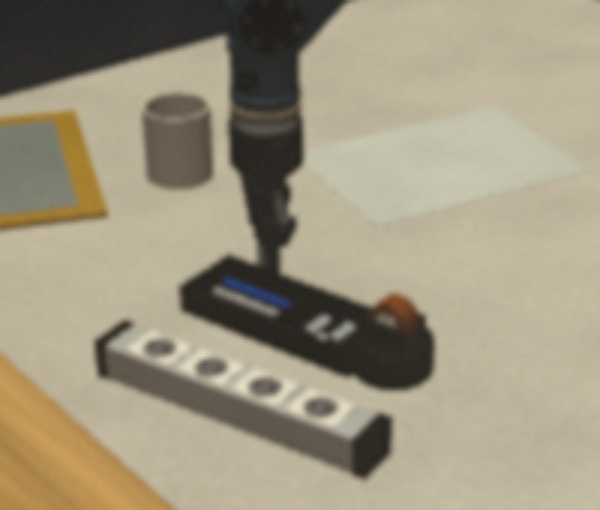

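The scene view shows the tidy nearly parallel to the rail. The base doesn't seem to have moved much. I'll back the arm off for a clear view.

Request:
apply_moves(
  motion=[
    {"offset":[-0.01,0,0.03],"rot":[0,0,0],"gripper":-1},
    {"offset":[-0.067,0,0.19],"rot":[0,0,0],"gripper":-1},
    {"offset":[-0.067,0,0.19],"rot":[0,0,0],"gripper":-1},
    {"offset":[-0.067,0,0.19],"rot":[0,0,0],"gripper":-1},
    {"offset":[-0.067,0,0.19],"rot":[0,0,0],"gripper":-1},
  ],
)

```text
time_s: 4.97
eef_pos: [0.5009, -0.1887, 0.0146]
orientation: [-1.348, -0.953, 0.952]
force: [0.9, 0.0, -0.1]
opening: -0.0
```

Request:
apply_moves(
  motion=[
    {"offset":[-0.3,-0.2,0],"rot":[0,0,0],"gripper":-1},
    {"offset":[-0.3,-0.2,0],"rot":[0,0,0],"gripper":-1},
    {"offset":[-0.3,-0.2,0],"rot":[0,0,0],"gripper":-1},
    {"offset":[-0.3,-0.2,0],"rot":[0,0,0],"gripper":-1},
    {"offset":[-0.3,-0.2,0],"rot":[0,0,0],"gripper":-1},
  ],
)

```text
time_s: 5.38
eef_pos: [0.4528, -0.3379, 0.1183]
orientation: [-1.362, -0.953, 0.951]
force: [1.4, -0.7, 0.1]
opening: 0.0001
```

```bash
python3 m.py t3 2>/dev/null; python3 - <<'E'
from h import *
# base circle drift vs start: register left part of tidy via dark-blob circle left edge
p=get_image("top");a=cv2.imread("pics/top0.png");b=p["color"]
cv2.imwrite("pics/cmp.png",np.vstack([cv2.resize(i[140:260,220:380],None,fx=5,fy=4.5,interpolation=2)[:,:800] for i in(a,b)])[:1080:2,::1] if 0 else np.hstack([cv2.resize(i[140:260,240:370],None,fx=3,fy=3,interpolation=2) for i in(a,b)]))
for i in(a,b):
    h=cv2.cvtColor(i,40);m=cv2.inRange(h,(0,100,30),(20,255,255));m[:195]=0;m[240:]=0;m[:,:250]=0;m[:,300:]=0
    y,x=np.nonzero(m);print(len(x),x.mean(),y.mean())
E
```

```text
tidy 0.71 [253.2, 185.8, 99.3, 49.1] [[0.632, 0.058], [0.712, -0.204], [0.629, -0.227], [0.551, 0.033]] ang -73.1
rail 0.95 [226.9, 143.3, 104.6, 50.3] [[0.738, 0.129], [0.835, -0.156], [0.783, -0.172], [0.687, 0.112]] ang -71.2
amber 137 267.9051094890511 217.8102189781022
130 268.6923076923077 216.47692307692307
123 267.8780487804878 217.71544715447155
```

View pics/cmp.png

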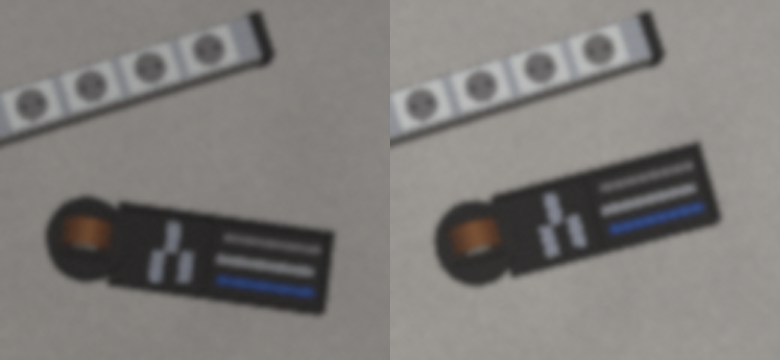

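The side-by-side crops show the tidy parallel to the rail with a clear gap. Its angle is -73.1° against -71.2° for the rail. The roll has moved only about 1.5 px, or 4–5 mm. The arm is clear, so I'm handing in.

```bash
python3 - <<'E'
from h import *
p=get_image("top")
for l in("mug","short_tray"): print(l,[r["rect"] for r in cut_out(l,p)[:1]])
print(np.abs(get_obs()["joint_vel"]).max().round(4)); print(hand_in())
E
```

```text
mug [[418.1, 229.2, 43.4, 34.2]]
short_tray [[72.3, 236.4, 67.5, 39.8]]
0.0034
the job is handed in; nothing more can be done
None
```

I swung the tidy round about its dispenser end with one slow push near the free end, using shut fingers. I then backed the arm off and handed the job in at about 5.5 s. `hand_in()` gives no verdict, so these are my own last checks:

- **Angle:** the tidy lies at -73.1° and the rail at -71.2°, about 2° apart against a limit of 10°. There is a clear gap all along between them.
- **Dispenser end:** the tape roll moved about 1.5 px in the top view, roughly 4–5 mm against a limit of 20 mm.
- **Short tray and mug:** their outlines match the start within about 2 px, which is within the detector's noise.
- **Arm and forces:** the arm is at rest and touching nothing. The wrist-force readings stayed within about 2 N.

No check failed. Mid-push, the detector's outline of the tidy in the scene camera sat about 3 px lower than at the start, which could have meant about 1 cm of drift at the base. The clear top view afterwards showed less than that.

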